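# Swap the sample into the mirror viewer and hold the view

### The job

The bottle is standing on the round viewing stand where the small sample vial belongs: swap the two, so that the vial stands upright near the middle of the viewing stand and the bottle upright near the middle of the square tray, both set down gently and let go, without turning the viewer's mirror meanwhile. Then turn the sprung mirror by the knob on its top until the vial appears in the middle of the viewer camera's picture by way of the mirror (the white needle under the mirror then points at the vial), and keep holding the knob there: the mirror springs back when let go, so finish while still holding it. Leave the beaker, foam block and marker pen where they are.

Things in the scene. Friction and masses are not known exactly. Their poses are not given: they have to be found in the camera images.
- viewer: Fixed viewer: dark steel base 12 mm thick, a black camera at one end, a tilting mirror at the other. Origin on the bench under the mirror's vertical axis; x from camera to mirror, z up. Camera body 70x50x50 mm at x = -0.20 to -0.13, top at z = 80 mm; its lens, 30 mm across, reaches x = -0.096 and looks level along +x at z = 55 mm, straight at the mirror's axis.
- mirror (a joint): Angle of the mirror about its vertical axis, 0 to 1.45 rad, growing anticlockwise from above. At 0 (start) it squarely faces the camera. At q the camera looks, after reflection, level in the direction pi + 2q anticlockwise from the viewer's x axis (q = 0.785: along the viewer's -y). A light spring (0.01 N m at 0, plus 0.04 N m per rad) returns it to 0 when let go.
- knob (a point): Middle of the black bar knob on the mirror, on its axis, 117 mm above the bench. The bar is 12 mm thick (x), 42 mm long (y) and 30 mm high; its length lies in the mirror's plane, along the viewer's y at joint 0, and turns with the mirror. Take it across the thickness from above. The mirror below is 50 mm wide with its frame, top 83 mm above the bench, its face on the axis.
- sight (a point): Point on the mirror's axis 55 mm above the bench; its x axis is the camera's line of sight after reflection. A thin white needle, 65 mm long, 14 mm above the bench under the mirror, shows the same direction: geared to the mirror, it turns twice as far, and points back at the camera at joint value 0.
- stand: Fixed round aluminium viewing stand, 90 mm across; its flat top is 25 mm above the bench, inside a rim 3 mm higher and 3 mm thick (84 mm inside). Origin on the bench under its centre. The bottle stands on it at the start.
- tray: Fixed low square grey plastic tray, 100x100 mm, floor 4 mm above the bench, walls 4 mm thick and 8 mm high from the bench (92 mm inside); sides along its x and y. Origin on the bench under its centre. The vial stands in it at the start.
- vial: Loose small clear sample vial with a white cap, 27 mm across, 60 mm tall, about 30 g. Origin at the centre of its underside, z up along its axis. Straight side from 0 to 50 mm; take it round the body.
- bottle: Loose glass reagent bottle, blue screw cap, 56 mm across, 99 mm tall, about 150 g. Origin at the centre of its underside, z up its axis. Straight side to about 60 mm, cap 43 mm across from 76 mm up; take it round the body from above, some 52 mm above its underside. During the swap either thing can wait on the free bench 0.16 m to the left (+y) of the stand.
- beaker: Bystander: loose glass beaker, 62 mm across, 81 mm tall, left of the work. Origin at the centre of its underside.
- foam_block: Bystander: loose white foam packing block 100x160x65 mm behind the viewer. Origin at the centre of its underside.
- marker_pen: Bystander: loose marker pen, 138 mm long, 17 mm thick, lying right of the viewer. Origin at the centre of its underside.
Things that resemble listed ones, but are neither listed nor needed, are in the scene too. There is more than one size of the vial; the one meant has the size given above.

How it is judged:
On the way:
1. the two are swapped and let go, the mirror still at rest (horizontal distance between vial and stand below 0.025 m and z of vial in the frame of stand between 0.02 and 0.031 m and angle between each of vial, bottle's own z axis and vertical below 0.1 rad and horizontal distance between bottle and tray below 0.03 m and z of bottle in the frame of tray below 0.01 m and linear speed of each of vial, bottle below 0.03 m/s and contact force between the fingers and vial below 0.05 N and contact force between the fingers and bottle below 0.05 N and value of joint mirror below 0.12 rad), for 0.2 s.
At the end, for the whole second after the job is handed in: Vial upright, still, on the stand within 25 mm of its centre; bottle upright, still, on the tray within 30 mm of its centre; fingers off both. The camera's line of sight, folded by the mirror, passes within 13 mm of the vial's axis; mirror still, fingers holding it against its spring (horizontal distance between vial and stand below 0.025 m and z of vial in the frame of stand between 0.02 and 0.031 m and angle between each of vial, bottle's own z axis and vertical below 0.1 rad and horizontal distance between bottle and tray below 0.03 m and z of bottle in the frame of tray below 0.01 m and linear speed of each of vial, bottle below 0.03 m/s and contact force between the fingers and vial below 0.05 N and contact force between the fingers and bottle below 0.05 N and y of vial in the frame of sight between -0.013 and 0.013 m and x of vial in the frame of sight above 0.05 m and contact force between the fingers and mirror above 0.5 N and velocity of joint mirror between -0.05 and 0.05 rad/s and contact force between each of vial, bottle and mirror below 0.01 N); the arm keeps its last pose, push and grip.
It fails at once if the vial or the bottle is tipped over (tilted more than 0.6 rad) (angle between any of vial, bottle's own z axis and vertical above 0.6 rad).
It fails at once if the vial or the bottle is dropped (moves freely faster than 0.65 m/s, a fall of some 20 mm) ((contact force between the fingers and vial below 0.02 N and linear speed of vial above 0.65 m/s) or (contact force between the fingers and bottle below 0.02 N and linear speed of bottle above 0.65 m/s)).
It fails at once if the beaker, foam block or marker pen is moved more than 30 mm (distance of any of beaker, foam_block, marker_pen from where it was at the start of the episode above 0.03 m).
It also fails if it takes over 69 s, if anything falls off the work surface, if the arm or the gripper's body presses on something with over 40 N, if the wrist force passes 120 N, or if a joint passes its speed limit or range.

### The arm

A 6-joint arm with a two-finger parallel gripper is mounted at the origin on a cart in front of the work surface, level with it; the furniture and walls round the work are solid. World frame = base frame: x ahead of the robot, y to its left, z up, the work surface at z = 0. Lengths are in m, angles in rad, forces in N, time in s.
With the tool pointing down it reaches from about 0.25 to 0.775 m from the base axis. Payload 4 kg.
Tool frame: the origin (TCP) lies midway between the tips of the shut fingers; the grasp point (between the pads) lies 19 mm behind it; z points along the fingers, y is the direction in which the jaws open and shut (so a half turn about z gives the same grasp; the last joint's range is limited). The gripper opens to 94 mm and grips with 3 to 60 N. Pads are 16 mm wide; open, the fingers measure 119 mm over their backs; the gripper's body (75 mm by 177 mm) begins 78 mm behind the grasp point.
Start: joints at [1.072, 0.087, 1.371, -0, 1.684, -0.103], TCP at [0.212, 0.507, 0.206] pointing down, gripper open.
Joint ranges: [-3.1, 3.1], [-0.76, 2.03], [0.27, 2.55], [-1.08, 4.22], [0.17, 2.65], [-2.57, 2.57]. Speed limits (rad/s): [2.79, 2.79, 3.14, 3.14, 3.14, 3.14].

### API

Orientations are given as [roll, pitch, yaw] about the fixed x, y, z axes, in that order (R = Rz(yaw) Ry(pitch) Rx(roll)).
In Python, from bench import get_obs, snapshot, ticket gives the robot as it stands.
- The arm moves only by the shell command python3 -m creep 'ROWS' [OPENING]. ROWS is JSON, a list that holds one entry, the list of rows, each a list of 4 numbers: the shift along the tool's x, y, z in mm, then the turn about the tool's z in degrees. A call has 1 to 8 rows; each row shifts and turns the commanded pose from where the row before left it, along the tool's axes as they then stand; what a row does not reach is not made up. A row lasts 1/8 s, in which the tool goes at most 62.5 mm and 10.7 degrees, less where a joint would pass 70% of its speed; a pose out of reach is approached as far as the arm can. A call with a gripper value outside its range is refused whole. OPENING is the opening, from 0 (shut) to 1 (fully open), set as the call begins (- or left out, the last holds). The fingers move at their own pace and stop on an object; the grip force is fixed at half the most. Time passes only in rows, so rows that do not move let the fingers close. It gives the time, the measured TCP pose, the force and the opening at its end, in the units of the state.
- get_obs(): the state, without advancing time (a new reading comes with each control period).
- snapshot(name): name is "side" or "top" or "wrist"; returns a dict with "color" (480x640x3 uint8, red, green, blue), "depth" (480x640 float32, m along the optical axis (not along the pixel's ray), 0 where there is no reading), "fx", "fy", "cx", "cy" (pixels), "extrinsics" (4x4, takes a point from world to camera coordinates). Camera axes: x right, y down, z forward; pixel columns grow to the right and rows downward; lengths in m; the calibration is good to about 2 mm. The wrist camera is an equidistant fisheye: a pixel r from the principal point sees the ray r / f radians off the axis. A picture is of the moment at which its call begins.
- ticket.close_job(): hands the job in, once; it reports no verdict.
The state is a dict: "time": time; "joint_positions": joint angles; "qvel": joint speeds; "joint_torque": joint torques, N m; "tool_pos": TCP position; "ee_rot": TCP orientation; "wrist_force": force on the tool from outside, world axes, zero at the start; "wrist_torque": the same for the moment, N m; "width": finger opening in m.
Only numpy, scipy, OpenCV 4.12 (cv2) and the standard library are available. Lean on these libraries where they do the work, as an engineer would, in place of code of your own. Each camera call takes 0.05 s, during which the arm holds its last target. There are 200 camera calls.

## Working session

There is one attempt and no reset: what is moved stays moved. The work goes in short steps, Python scripts to look and compute and a shell command to move; the robot and the scene stay as the last step left them, time stands still between calls to the robot, and variables do not carry over. Pictures are saved under pics/ and viewed, on a budget of 10 in all, crops included, one or two more only if the job needs it, and the job is handed in when it is done.

```bash
mkdir -p pics; ls; cat > h.py <<'E'
import numpy as np, cv2
from bench import get_obs, snapshot, ticket
def save(s,n): cv2.imwrite(f'pics/{n}.png', s['color'][:,:,::-1])
def world(s):
    h,w=s['depth'].shape; v,u=np.mgrid[:h,:w]; d=s['depth']
    P=np.stack([(u-s['cx'])/s['fx']*d,(v-s['cy'])/s['fy']*d,d],-1)
    E=np.array(s['extrinsics']); return (P-E[:3,3])@E[:3,:3]
E
python3 - <<'E'
from h import *
o=get_obs(); print(o)
for n in('top','side'):
    s=snapshot(n); save(s,n+'0'); np.savez(n+'0.npz',**s); print(n,s['fx'],s['cx'],s['cy'],np.round(s['extrinsics'],3).tolist())
E
```

```text
pics
{'time': 0.0, 'joint_positions': array([ 1.07188725e+00,  8.79624288e-02,  1.37222724e+00, -1.83668629e-06,
        1.68362669e+00, -1.03094694e-01]), 'qvel': array([ 0.00037096, -0.00093428, -0.00016841,  0.00120412, -0.00109763,
        0.00157722]), 'joint_torque': array([-9.32787625e-04, -3.40188611e+01, -3.02422714e+01,  7.17436709e-02,
        3.31708894e-02, -1.76580261e-04]), 'tool_pos': array([0.21179485, 0.50698803, 0.20431385]), 'ee_rot': array([-3.13938057e+00, -2.27030223e-04,  2.74577781e+00]), 'wrist_force': array([-0.86957375,  0.57435454, -0.11331974]), 'wrist_torque': array([-0.0109695 ,  0.02033967,  0.01830663]), 'width': 0.09405238853906746}
top 601.7834630538578 315.74267149325516 235.2967955014389 [[0.001, -1.0, 0.001, 0.124], [-0.982, -0.002, -0.186, 0.601], [0.186, -0.001, -0.982, 1.161], [0.0, 0.0, 0.0, 1.0]]
side 533.2586801930267 322.77526077684195 235.83321885865135 [[0.941, -0.337, 0.02, -0.536], [-0.136, -0.434, -0.89, 0.225], [0.309, 0.835, -0.455, 0.977], [0.0, 0.0, 0.0, 1.0]]
```

View pics/top0.png

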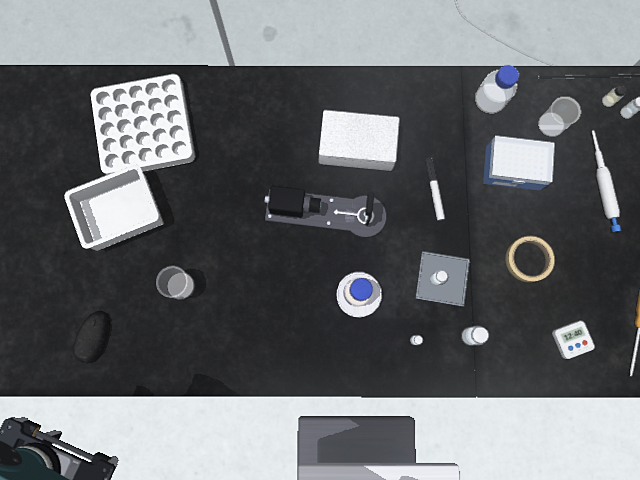

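View pics/side0.png

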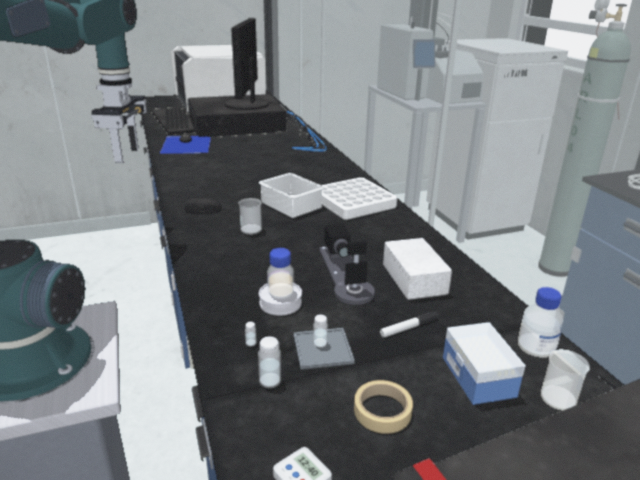

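The vial candidates in the top picture are (440,278) in the tray, a smaller one at (417,340) and a larger one at (475,336). I choose the one in the tray. The bottle is the one on the stand at (360,290), and the bottle at (500,88) is a lookalike. Next I measure positions.

```bash
python3 - <<'E'
from h import *
s=dict(np.load('top0.npz')); W=world(s); C=s['color'].astype(int); np.set_printoptions(precision=4,suppress=True)
H=W[...,2]; ok=s['depth']>0
def reg(n,u0,u1,v0,v1,z0,z1,extra=None):
    m=np.zeros(H.shape,bool); m[v0:v1,u0:u1]=1; m&=ok&(H>z0)&(H<z1)
    if extra is not None: m&=extra
    p=W[m]; 
    if len(p)<4: print(n,'none');return
    c,r=cv2.minEnclosingCircle(p[:,:2].astype(np.float32)*1000)
    print(n,len(p),'mean',p.mean(0),'med z',np.median(p[:,2]),'circ',c,r)
    return p
blue=(C[...,2]>C[...,0]+50)
reg('bottlecap',330,390,265,320,.1,.14,blue)
reg('standrim',330,390,260,325,.022,.034)
reg('vial tray cap',425,455,262,292,.045,.08)
reg('small',405,428,328,350,.02,.1)
reg('big',458,495,320,350,.05,.12)
reg('beaker',150,200,260,305,.06,.1)
p=reg('tray',405,480,240,315,.004,.011)
m=np.zeros(H.shape,np.uint8); m[240:315,405:480]=1
t=((C[...,2]>C[...,0]+5)&(C.sum(-1)>200)&(m>0)&(H<.02))
q=W[t][:,:2]; print('tray rect',cv2.minAreaRect((q*1000).astype(np.float32)),np.median(W[t][:,2]))
reg('knob',350,390,185,240,.1,.14)
p=reg('knob2',350,390,185,240,.09,.14); print(cv2.minAreaRect((p[:,:2]*1000).astype(np.float32)))
p=reg('camtop',262,310,182,222,.07,.095); print(cv2.minAreaRect((p[:,:2]*1000).astype(np.float32)))
p=reg('base',262,390,180,245,.007,.018); print(cv2.minAreaRect((p[:,:2]*1000).astype(np.float32)))
reg('foam',315,405,105,175,.055,.08)
s2=dict(np.load('side0.npz')); c=s['color'][170:350,250:500]; c=cv2.resize(c,None,fx=3.2,fy=3.2,interpolation=cv2.INTER_CUBIC)
cv2.imwrite('pics/crop1.png',c[:,:,::-1])
E
```

```text
bottlecap 386 mean [0.4862 0.0404 0.1233] med z 0.12313778535697056 circ (486.2271423339844, 40.41769790649414) 21.467121124267578
standrim 796 mean [0.4803 0.0362 0.0263] med z 0.02602906632951138 circ (485.175537109375, 38.346961975097656) 45.75397491455078
vial tray cap 145 mean [ 0.5174 -0.1219  0.0595] med z 0.0627221258808625 circ (518.3231201171875, -123.79481506347656) 13.460945129394531
small 91 mean [ 0.3938 -0.0746  0.0397] med z 0.04250214964038792 circ (394.3819274902344, -76.03692626953125) 10.333724021911621
big 345 mean [ 0.4019 -0.1851  0.077 ] med z 0.08289339458205287 circ (402.677734375, -188.5533905029297) 19.61029815673828
beaker 277 mean [0.5071 0.4116 0.0759] med z 0.07821464355145036 circ (504.6866149902344, 407.35064697265625) 31.01753044128418
tray 1486 mean [ 0.5199 -0.1376  0.0063] med z 0.00595528653121045 circ (524.8869018554688, -140.8145751953125) 106.36329650878906
tray rect ((521.14990234375, -139.3520965576172), (104.10250854492188, 103.38541412353516), 80.76248931884766) 0.004739494995835234
knob 159 mean [0.6491 0.0231 0.129 ] med z 0.13109785549
[... 180 characters left out ...]
.075809478759766
((651.039306640625, 22.212018966674805), (12.031378746032715, 42.116390228271484), 82.9278564453125)
camtop 909 mean [0.6698 0.1829 0.0794] med z 0.07966164793481581 circ (670.3004760742188, 182.2057342529297) 43.58699417114258
((670.0012817382812, 179.71585083007812), (81.82379913330078, 51.44718551635742), 82.92682647705078)
base 2511 mean [0.6526 0.0781 0.0122] med z 0.012200465904076007 circ (661.38818359375, 107.7463607788086) 137.61997985839844
((664.7063598632812, 105.83747863769531), (134.51449584960938, 254.7665252685547), 1.6815613508224487)
foam 3570 mean [0.8079 0.0368 0.0651] med z 0.06518079240521721 circ (810.2708740234375, 36.59418487548828) 92.25176239013672
```

View pics/crop1.png

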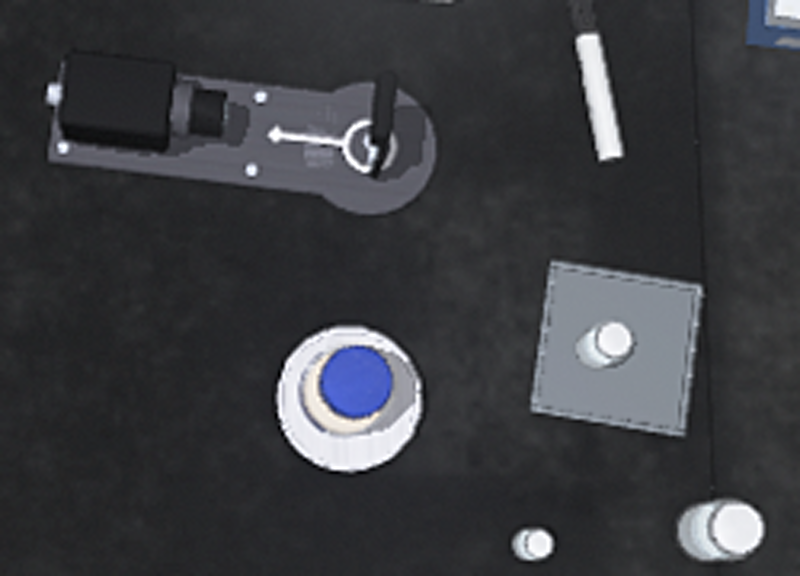

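The crop confirms the choice: the tray vial is at crop (612,340) with its cap near 63 mm and r of 13.5 mm. That matches 4+60 mm, while the smaller vial is 42 mm tall and the larger 83 mm. The bottle cap top is at 123 mm (25+99) and the knob top at 131 mm, both as expected. The needle points at the camera. I start by turning the tool to yaw 180° and heading for the bottle.

```bash
python3 -m creep '[[[0,0,0,-7.6],[0,0,0,-7.6],[0,0,0,-7.5],[-28,-47,0,0],[-28,-47,0,0],[-28,-47,0,0],[-28,-47,0,0],[-28,-47,0,0]]]' 1
python3 -m creep '[[[-28,-47,0,0],[-28,-47,0,0],[-28,-47,0,0],[-27,-47,0,0],[-22,-44,0,0],[0,0,0,0],[0,0,0,0]]]'
```

```text
time: 1.1
tool_pos: [0.3525, 0.2709, 0.2051]
ee_rot: [-3.141, -0.0, -3.141]
wrist_force: [0.7, 0.6, 0.5]
width: 0.0941
time: 1.98
tool_pos: [0.4848, 0.0409, 0.205]
ee_rot: [3.141, -0.001, -3.142]
wrist_force: [-0.6, -0.8, 0.4]
width: 0.0941
```

```bash
python3 -m creep '[[[-1,0,30,0],[0,0,30,0],[0,0,30,0],[0,0,25,0],[0,0,20,0],[0,0,12,0],[0,0,0,0]]]'
python3 -m creep '[[[0,0,0,0],[0,0,0,0],[0,0,0,0],[0,0,0,0],[0,0,0,0],[0,0,0,0]]]' 0.4
```

```text
time: 2.85
tool_pos: [0.4854, 0.0415, 0.0578]
ee_rot: [3.141, -0.002, -3.14]
wrist_force: [0.1, 0.7, 0.4]
width: 0.0941
time: 3.6
tool_pos: [0.4864, 0.0406, 0.0587]
ee_rot: [3.141, 0.0, -3.141]
wrist_force: [-0.5, 0.6, 0.5]
width: 0.0543
```

```bash
python3 -m creep '[[[0,0,-5,0],[0,0,-15,0],[0,0,-20,0],[0,10,0,0],[0,35,0,0],[0,45,0,0],[0,40,0,0],[0,22,0,0]]]'
python3 -m creep '[[[0,8,0,0],[0,0,15,0],[0,0,20,0],[0,0,15,0],[0,0,9,0],[0,0,2,0],[0,0,2,0],[0,0,0,0]]]'
```

```text
time: 4.6
tool_pos: [0.4853, 0.1951, 0.0978]
ee_rot: [3.141, -0.001, -3.139]
wrist_force: [0.4, 0.7, -1.3]
width: 0.0546
time: 5.6
tool_pos: [0.4866, 0.2007, 0.036]
ee_rot: [3.141, 0.001, -3.141]
wrist_force: [-1.2, 0.7, -1.7]
width: 0.0544
```

```bash
python3 -m creep '[[[0,0,1,0],[0,0,1,0],[0,0,0,0]]]'
```

```text
time: 5.98
tool_pos: [0.4864, 0.2007, 0.0338]
ee_rot: [3.141, 0.001, -3.141]
wrist_force: [0.0, -0.1, -1.4]
width: 0.0544
```

```bash
python3 -m creep '[[[0,0,1,0],[0,0,0,0]]]'
```

```text
time: 6.22
tool_pos: [0.4867, 0.2007, 0.0337]
ee_rot: [3.141, 0.001, -3.141]
wrist_force: [-2.4, -0.0, 6.0]
width: 0.0545
```

It is touching down now, so I let go, rise, and refine the vial and stand centres.

```bash
python3 -m creep '[[[0,0,-1,0],[0,0,0,0],[0,0,0,0],[0,0,-30,0],[0,0,-50,0],[0,0,-50,0],[0,0,-40,0],[0,-20,0,0]]]' 1
python3 - <<'E'
from h import *
s=snapshot('top'); W=world(s); H=W[...,2]; C=s['color'].astype(int); np.savez('top1.npz',**s); save(s,'top1')
def c(u0,u1,v0,v1,z0,z1):
    m=np.zeros(H.shape,bool); m[v0:v1,u0:u1]=1; m&=(s['depth']>0)&(H>z0)&(H<z1); p=W[m]; r=cv2.minEnclosingCircle(p[:,:2].astype(np.float32)*1000)
    print(len(p),p.mean(0).round(4),r)
c(425,455,262,292,.0605,.07); c(330,390,260,325,.018,.034)
s=snapshot('side');save(s,'side1');W=world(s);H=W[...,2]
c(308,332,310,355,.0605,.07); c(250,310,270,320,.02,.034)
E
```

```text
time: 7.22
tool_pos: [0.4882, 0.1814, 0.2075]
ee_rot: [3.139, 0.008, -3.139]
wrist_force: [0.1, -1.1, -0.8]
width: 0.094
89 [ 0.5183 -0.1239  0.0642] ((518.356689453125, -123.94467163085938), 11.129487991333008)
1553 [0.4848 0.038  0.0254] ((485.1392822265625, 38.508583068847656), 45.80862808227539)
66 [ 0.5174 -0.128   0.0626] ((516.9107666015625, -127.25379943847656), 11.143486976623535)
864 [0.4834 0.0353 0.024 ] ((483.1446838378906, 36.997032165527344), 48.70448684692383)
```

View pics/side1.png

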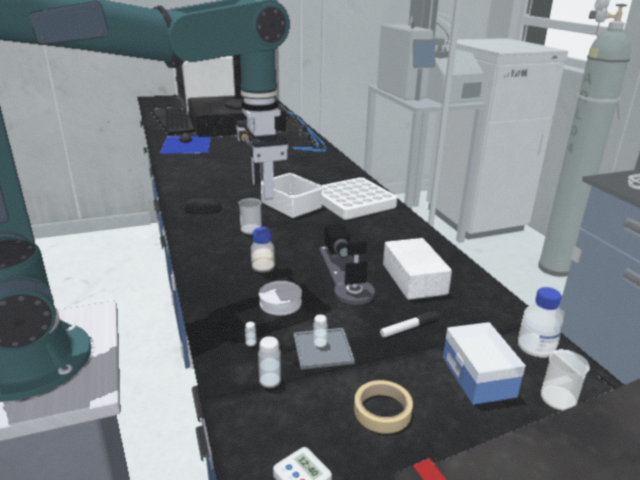

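The bottle stands upright on the bench at (262,250). The stand is empty at (281,297) and the vial is in the tray at (320,330). The two cameras agree on the vial to about 3 mm, so I go there.

```bash
python3 -m creep '[[[-6,-55,0,0],[-6,-60,0,0],[-6,-60,0,0],[-6,-60,0,0],[-6,-50,0,0],[-1,-20,0,0],[0,0,0,0]]]'
python3 -m creep '[[[0,0,30,0],[0,0,40,0],[0,0,35,0],[0,0,30,0],[0,0,20,0],[0,0,0,0]]]'
```

```text
time: 8.2
tool_pos: [0.5165, -0.1247, 0.2015]
ee_rot: [3.14, -0.003, 3.14]
wrist_force: [0.1, -0.8, 0.0]
width: 0.0942
time: 8.95
tool_pos: [0.5155, -0.1217, 0.0461]
ee_rot: [3.139, -0.005, -3.139]
wrist_force: [0.4, 0.0, 0.3]
width: 0.0938
```

```bash
python3 -m creep '[[[-1,0,15,0],[0,-1,10,0],[0,0,0,0],[0,0,0,0]]]'
python3 -m creep '[[[0,0,0,0],[0,0,0,0],[0,0,0,0],[0,0,0,0],[0,0,0,0],[0,0,0,0],[0,0,0,0],[0,0,0,0]]]' 0.15
```

```text
time: 9.45
tool_pos: [0.5186, -0.1255, 0.0238]
ee_rot: [-3.141, 0.001, -3.141]
wrist_force: [0.1, 0.0, -0.4]
width: 0.0942
time: 10.45
tool_pos: [0.5183, -0.1253, 0.0235]
ee_rot: [3.141, 0.0, -3.141]
wrist_force: [-0.1, -0.7, 0.7]
width: 0.0258
```

```bash
python3 -m creep '[[[0,0,-10,0],[0,0,-25,0],[0,0,-25,0],[5,25,0,0],[9,45,0,0],[9,45,0,0],[7,34,0,0],[3,14,0,0]]]'
python3 -m creep '[[[0,0,0,0],[0,0,15,0],[0,0,12,0],[0,0,6,0],[0,0,3,0],[0,0,0,0]]]'
```

```text
time: 11.45
tool_pos: [0.4851, 0.039, 0.0843]
ee_rot: [-3.142, 0.001, -3.139]
wrist_force: [0.3, -0.3, -1.3]
width: 0.026
time: 12.2
tool_pos: [0.4852, 0.0374, 0.0473]
ee_rot: [3.142, -0.0, -3.141]
wrist_force: [0.2, 0.5, 1.0]
width: 0.026
```

```bash
python3 -m creep '[[[0,0,1,0],[0,0,1,0],[0,0,0,0]]]'; python3 -m creep '[[[0,0,1,0],[0,0,0,0]]]'
```

```text
time: 12.58
tool_pos: [0.4853, 0.0377, 0.0456]
ee_rot: [3.142, 0.0, -3.141]
wrist_force: [-0.2, -0.3, 0.4]
width: 0.026
time: 12.82
tool_pos: [0.4853, 0.0376, 0.0445]
ee_rot: [3.142, 0.0, -3.141]
wrist_force: [0.2, -0.0, -0.8]
width: 0.0259
```

```bash
python3 -m creep '[[[0,0,1,0],[0,0,0,0]]]'
```

```text
time: 13.08
tool_pos: [0.4854, 0.0376, 0.0444]
ee_rot: [3.142, 0.0, -3.141]
wrist_force: [-1.8, 0.1, 5.7]
width: 0.0263
```

```bash
python3 -m creep '[[[0,0,-1,0],[0,0,0,0],[0,0,0,0],[0,0,-25,0],[0,0,-50,0],[0,0,-50,0],[0,0,-35,0],[0,20,0,0]]]' 1
python3 -m creep '[[[0,50,0,0],[-1,55,0,0],[0,38,0,0],[0,0,15,0],[0,0,40,0],[0,0,40,0],[0,0,30,0],[0,0,0,0]]]'
```

```text
time: 14.08
tool_pos: [0.4873, 0.057, 0.2085]
ee_rot: [-3.141, 0.008, 3.14]
wrist_force: [-0.4, -0.6, -1.5]
width: 0.0938
time: 15.08
tool_pos: [0.4836, 0.1986, 0.0757]
ee_rot: [-3.139, -0.007, 3.141]
wrist_force: [-0.3, -0.2, 0.3]
width: 0.094
```

```bash
python3 -m creep '[[[0,1,25,0],[0,0,14,0],[0,0,0,0],[0,0,0,0]]]'
python3 -m creep '[[[0,0,0,0],[0,0,0,0],[0,0,0,0],[0,0,0,0],[0,0,0,0],[0,0,0,0]]]' 0.4
```

```text
time: 15.58
tool_pos: [0.487, 0.2017, 0.0417]
ee_rot: [3.141, 0.002, -3.141]
wrist_force: [-0.3, 0.5, 0.6]
width: 0.0942
time: 16.32
tool_pos: [0.4863, 0.2012, 0.0406]
ee_rot: [-3.141, 0.0, -3.141]
wrist_force: [-0.4, -0.8, 1.4]
width: 0.0542
```

The grip is 7 mm too high for the straight side, so I regrip lower.

```bash
python3 -m creep '[[[0,0,0,0],[0,0,0,0],[0,0,4,0],[0,0,3,0],[0,0,0,0]]]' 0.9
python3 -m creep '[[[0,0,0,0],[0,0,0,0],[0,0,0,0],[0,0,0,0],[0,0,0,0],[0,0,0,0]]]' 0.4
```

```text
time: 16.95
tool_pos: [0.4858, 0.2016, 0.0329]
ee_rot: [-3.141, -0.001, -3.141]
wrist_force: [0.0, 0.4, -0.0]
width: 0.0843
time: 17.7
tool_pos: [0.4863, 0.2014, 0.0336]
ee_rot: [-3.141, 0.0, -3.141]
wrist_force: [0.6, -0.9, 0.7]
width: 0.0545
```

```bash
python3 -m creep '[[[0,0,-10,0],[0,0,-30,0],[0,0,-40,0],[0,0,-40,0],[0,-15,0,0],[-5,-40,0,0],[-6,-50,0,0],[-6,-50,0,0]]]'
python3 -m creep '[[[-6,-50,0,0],[-6,-50,0,0],[-4,-45,0,0],[-2,-30,0,0],[0,-11,0,0],[0,0,15,0],[0,0,30,0],[0,0,0,0]]]'
```

```text
time: 18.7
tool_pos: [0.5019, 0.0448, 0.1512]
ee_rot: [3.142, -0.004, -3.141]
wrist_force: [0.8, -0.6, -2.3]
width: 0.0542
time: 19.7
tool_pos: [0.5185, -0.137, 0.1043]
ee_rot: [3.138, -0.008, -3.14]
wrist_force: [-0.3, 0.4, -1.0]
width: 0.0545
```

```bash
python3 -m creep '[[[0,0,20,0],[0,0,25,0],[0,0,15,0],[0,0,5,0],[0,0,0,0],[0,0,0,0]]]'
```

```text
time: 20.45
tool_pos: [0.5221, -0.1396, 0.0446]
ee_rot: [-3.141, 0.002, -3.141]
wrist_force: [0.2, -1.0, -1.6]
width: 0.0543
```

```bash
python3 -m creep '[[[0,0,2,0],[0,0,2,0],[0,0,1,0],[0,0,0,0]]]'; python3 -m creep '[[[0,0,1,0],[0,0,0,0]]]'; python3 -m creep '[[[0,0,1,0],[0,0,0,0]]]'
```

```text
time: 20.95
tool_pos: [0.5212, -0.1394, 0.0383]
ee_rot: [3.141, -0.0, -3.141]
wrist_force: [-0.0, -0.4, -1.7]
width: 0.0544
time: 21.2
tool_pos: [0.5214, -0.1394, 0.0377]
ee_rot: [-3.142, 0.0, -3.141]
wrist_force: [-0.6, 0.5, -1.7]
width: 0.0543
time: 21.45
tool_pos: [0.5217, -0.1395, 0.0376]
ee_rot: [-3.141, 0.001, -3.141]
wrist_force: [-1.8, -0.2, 5.6]
width: 0.0546
```

Contact at 37.6 mm, which is the expected height. I release and rise, then look.

```bash
python3 -m creep '[[[0,0,-1,0],[0,0,0,0],[0,0,0,0],[0,0,-30,0],[0,0,-50,0],[0,0,-50,0],[0,0,-40,0],[0,0,0,0]]]' 1
python3 -m creep '[[[0,0,0,0],[0,0,0,0]]]'
python3 - <<'E'
from h import *
s=snapshot('top'); W=world(s); H=W[...,2]; save(s,'top2')
def c(n,W,s,u0,u1,v0,v1,z0,z1):
    H=W[...,2];m=np.zeros(H.shape,bool); m[v0:v1,u0:u1]=1; m&=(s['depth']>0)&(H>z0)&(H<z1); p=W[m]
    if len(p)>3: print(n,len(p),p.mean(0).round(4),cv2.minEnclosingCircle(p[:,:2].astype(np.float32)*1000)); return p
c('vial',W,s,330,390,255,325,.078,.1)
p=c('knob',W,s,350,390,185,240,.12,.14)
if p is not None: print(cv2.minAreaRect((p[:,:2]*1000).astype(np.float32)))
s=snapshot('side'); save(s,'side2'); W=world(s)
c('vial',W,s,255,310,230,320,.078,.1)
c('bottle',W,s,285,360,250,350,.097,.115)
p=c('knob',W,s,330,380,225,300,.12,.14)
if p is not None: print(cv2.minAreaRect((p[:,:2]*1000).astype(np.float32)))
E
```

```text
time: 22.45
tool_pos: [0.5233, -0.1401, 0.2117]
ee_rot: [-3.139, 0.008, -3.141]
wrist_force: [0.5, -0.5, 0.5]
width: 0.0945
time: 22.7
tool_pos: [0.5203, -0.139, 0.2049]
ee_rot: [3.14, -0.004, -3.141]
wrist_force: [0.3, -0.7, -0.1]
width: 0.0942
vial 99 [0.4855 0.0391 0.0851] ((485.8804931640625, 38.414005279541016), 11.122920036315918)
knob 142 [0.6502 0.0225 0.131 ] ((651.5098876953125, 23.315889358520508), 21.460050582885742)
((651.365234375, 22.121095657348633), (12.145024299621582, 42.78424835205078), 83.09821319580078)
vial 66 [0.4838 0.0332 0.0826] ((483.921875, 35.61735916137695), 13.109000205993652)
bottle 336 [ 0.5448 -0.1113  0.1017] ((580.6654663085938, -71.751953125), 115.61441040039062)
knob 127 [0.6488 0.0172 0.1268] ((649.6748046875, 17.02189064025879), 21.138336181640625)
((649.8109741210938, 18.380765914916992), (14.845124244689941, 42.269161224365234), 84.2795639038086)
```

View pics/side2.png

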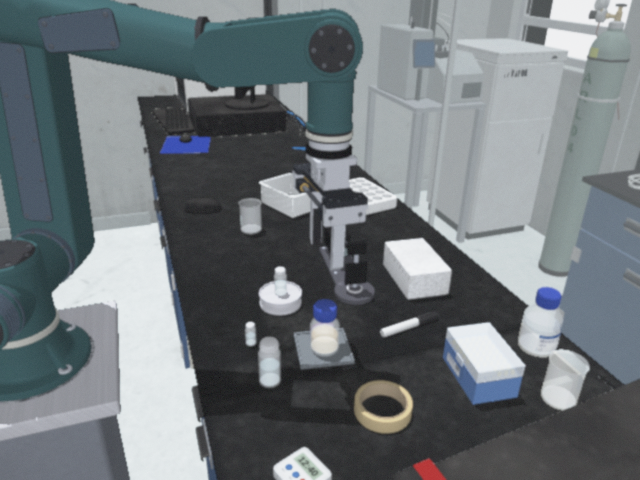

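Both are swapped and upright: the vial is on the stand at (280,283) and the bottle in the tray at (325,330). The vial axis is at (0.4855, 0.038) and the knob at (0.651, 0.022), with the bar at 83°. The sight direction is therefore 174.5° and q ≈ 45.8°. Next is the knob.

```bash
python3 -m creep '[[[-30,37,0,0],[-35,45,0,0],[-35,45,0,0],[-24,27,0,0],[-6,7,0,0],[0,0,0,7],[0,0,0,0],[0,0,0,0]]]' 0.6
```

```text
time: 23.8
tool_pos: [0.6508, 0.0208, 0.2075]
ee_rot: [-3.141, -0.0, 3.02]
wrist_force: [0.2, -0.2, -0.3]
width: 0.0562
```

```bash
python3 -m creep '[[[0,1,20,0],[0,0,30,0],[0,0,30,0],[0,0,20,0],[0,0,8,0],[0,0,0,0],[0,0,0,0]]]'
python3 -m creep '[[[0,0,0,0],[0,0,0,0],[0,0,0,0],[0,0,0,0],[0,0,0,0],[0,0,0,0]]]' 0
```

```text
time: 24.68
tool_pos: [0.6523, 0.0226, 0.1011]
ee_rot: [3.141, 0.003, 3.02]
wrist_force: [-0.3, 0.8, 0.3]
width: 0.0562
time: 25.42
tool_pos: [0.6512, 0.0212, 0.0994]
ee_rot: [-3.139, -0.0, 3.019]
wrist_force: [-1.2, -4.8, 0.4]
width: 0.0119
```

```bash
python3 -m creep '[[[0,-1,0,-4],[0,0,0,-6],[0,0,0,-6],[0,0,0,-6],[0,0,0,-6],[0,0,0,-6],[0,0,0,-6],[0,0,0,-5.7]]]'
python3 -m creep '[[[0,0,0,0],[0,0,0,0],[0,0,0,0],[0,0,0,0]]]'
python3 - <<'E'
from h import *
s=snapshot('top'); save(s,'top3')
s2=snapshot('side'); save(s2,'side3')
a=cv2.resize(s['color'][180:330,320:480],(640,600),interpolation=cv2.INTER_CUBIC)
cv2.imwrite('pics/crop3.png',a[:,:,::-1])
E
```

```text
time: 26.42
tool_pos: [0.6513, 0.0207, 0.0994]
ee_rot: [-3.141, -0.001, -2.463]
wrist_force: [-0.2, -3.5, -0.0]
width: 0.0118
time: 26.92
tool_pos: [0.6513, 0.0207, 0.0994]
ee_rot: [-3.14, -0.001, -2.468]
wrist_force: [0.0, -6.6, -0.5]
width: 0.0117
```

View pics/crop3.png

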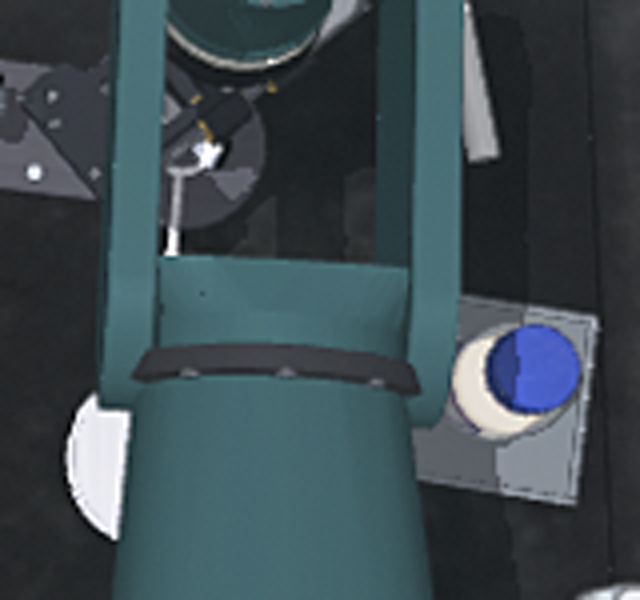

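View pics/side3.png

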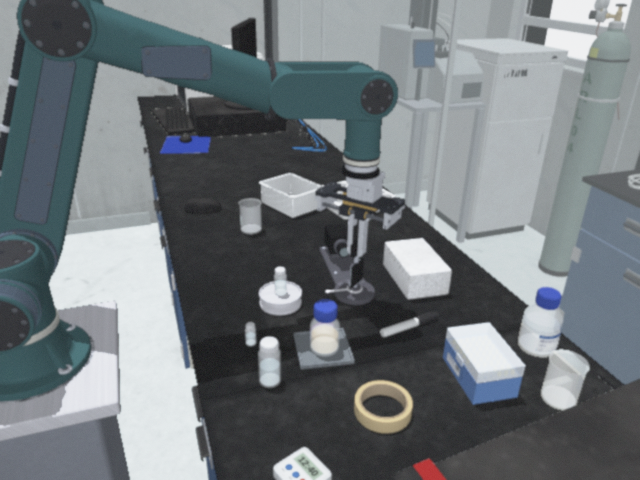

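Both pictures show the needle turned towards the vial: top crop (178,170)→(172,250), side (352,291)→(328,290). The bottle and vial are still upright. I measure the needle line on its z = 14 mm plane.

```bash
python3 - <<'E'
from h import *
def plane(s,uv,z):
    E=np.array(s['extrinsics']);R=E[:3,:3];o=-R.T@E[:3,3]
    d=np.c_[(uv[:,0]-s['cx'])/s['fx'],(uv[:,1]-s['cy'])/s['fy'],np.ones(len(uv))]@R
    return o+d*((z-o[2])/d[:,2])[:,None]
ax=np.array([.6513,.0222]);vi=np.array([.4855,.038])
for n,(u0,u1,v0,v1) in dict(top=(359,367,224,245),side=(322,346,284,297)).items():
    s=snapshot(n);c=s['color'].astype(int).min(-1)
    v,u=np.nonzero(c[v0:v1,u0:u1]>150);P=plane(s,np.c_[u+u0,v+v0].astype(float),.014)[:,:2]
    vx,vy,x,y=cv2.fitLine((P*1000).astype(np.float32),cv2.DIST_HUBER,0,.01,.01).ravel()
    if vx>0:vx,vy=-vx,-vy
    tip=P[P[:,0].argmin()];t=tip-ax
    print(n,len(P),'fit deg',np.degrees(np.arctan2(vy,vx)),'tip',tip,np.linalg.norm(t),'axis-tip deg',np.degrees(np.arctan2(t[1],t[0])),'centroid',P.mean(0))
w=vi-ax;print('want',np.degrees(np.arctan2(w[1],w[0])));o=get_obs();print(o['ee_rot'],o['tool_pos'],o['wrist_force'],o['wrist_torque'])
E
```

```text
top 32 fit deg 172.62292 tip [0.59298188 0.03068813] 0.058932605872084265 axis-tip deg 171.71881747262427 centroid [0.61036216 0.02627779]
side 22 fit deg 176.35217 tip [0.58430121 0.02653478] 0.06713887611391996 axis-tip deg 176.29816046621667 centroid [0.59329674 0.02459424]
want 174.55640641156003
[-3.14049208e+00 -7.93211501e-04 -2.46747989e+00] [0.65130136 0.0207869  0.09944788] [-0.47380581 -5.81428933  0.13658985] [-0.84849643  0.03421302  0.01521988]
```

```bash
python3 -m creep '[[[0,0,0,0],[0,0,0,0]]]'; python3 -c "
from bench import ticket
print(ticket.close_job())"
```

```text
time: 27.38
tool_pos: [0.6513, 0.0208, 0.0994]
ee_rot: [-3.14, -0.001, -2.467]
wrist_force: [-0.9, -5.8, 0.4]
width: 0.0117
the job is handed in; nothing more can be done
None
```

I swapped the vial and the bottle, turned the mirror about 45.8° by its knob, and handed the job in at 27.4 s with the fingers still holding it. The hand-in reports no verdict.

**Vial and bottle:**
- The vial measured about 1 mm from the stand's centre in the top camera.
- The bottle's place comes from where it was let go, about 1 mm from the tray's centre. My camera measurement of it was spoiled by other points, and I did not repeat it.
- Each was lowered until it touched, then released. Both looked upright in the last side picture.
- While setting up to move the bottle from the bench, my first grip was 7 mm too high, so I regripped lower before lifting.

**Mirror:**
- The sight line should point at 174.6°.
- The gripper's turn gives 174.5°. The needle reads about 172° in the top camera and 176° in the side camera.
- The two needle readings disagree by about 4°, but both are inside the roughly ±4.5° tolerance and average to the target.

**At hand-in:** the gripper was steady at 11.7 mm on the 12 mm knob, with a sideways force of about 6 N because it sits roughly 1 mm off the mirror's axis. I saw no sign of the beaker, foam block or marker pen having moved in the last pictures, but I did not measure them again.

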